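Draw the airbox's screen tray by its hidden loop

TASK

The screen tray of the aluminium airbox is in, and its pull loop is out of sight under the lip. Take the orange-handled hooked rod, reach it in under the lip, feel for the loop, catch it and draw the tray out at least 60 mm, using only the hook on the tray and never forcing the tray or the airbox; then unhook, lay the rod gently back on the blue mat and let go. Leave the other things on the table alone.

Things in the scene. Friction and masses are not known exactly. Their poses are not given: they have to be found in the camera images.
- airbox: Fixed aluminium box, 150 mm wide, 114 high, 320 long, a grey carburettor on its rear top (to 200 mm high). Origin: on the table straight below the middle of the lip's front edge; x points in under the lip, towards the carburettor; y across; z up. The lip (4 mm sheet, underside 110 mm above the table) roofs a cave open only at the front (x = 0), 142 mm wide between side cheeks down to the table.
- cave (a point): Middle of the cave's mouth, 80 mm above the airbox's origin (the loop's height), same axes. Inside stands the tray's red upright front panel, 100 mm wide, 28 to 104 mm above the table. How deep is not measured: at the start anywhere from 45 to 120 mm in from the mouth; find it by feel, touching the panel lightly below the loop. The loop's middle lies within 8 mm of the centre line (y = 0).
- tray (a joint): How far the tray is drawn out along the airbox's -x, m: 0 = fully in, 0.085 = fully out (hard stops); starts at 0 to 0.003. Its pull loop is a level U of 6 mm round steel bar on the panel: cross bar along y, 48 mm long, centre 80 mm above the table, 14 mm free between bar and panel; free space above and below. Slides stiffly (5 N, plus 12 N per m/s), stays where left; over 15 N bends it.
- hook_grip (a point): Middle of the orange handle of the loose hooked rod (0.13 to 0.21 kg): 110 mm long (x), 20 wide (y), 30 high (z), flat sided, standing on its 20 mm wide edge, so this point is 15 mm above the mat's top. x points along the rod to the hook. The steel rod, 7 mm thick, leaves the handle at mid height and runs level to 200 mm ahead of this point, then turns straight up into a 7 mm thick hook tip.
- hook_tip (a point): Top end of the upturned hook tip: 200 mm ahead of hook_grip along its x and 28 mm above it (z).
- mat: Fixed blue mat 280 mm (x) by 160 mm (y), 3 mm thick, on the table; origin at the centre of its underside. The hooked rod starts on it and is to be laid back on it.

How it is judged:
By the outcome, as a careful person would: the job done as asked, in the order asked, and still so for the second after the job is handed in, with the robot touching nothing.
It also fails if it takes over 64 s, if anything falls off the work surface, if the arm or the gripper's body presses on something with over 40 N, if the wrist force passes 120 N, or if a joint passes its speed limit or range.

ROBOT

A 6-joint arm with a two-finger parallel gripper is mounted at the origin on the work surface. World frame = base frame: x ahead of the robot, y to its left, z up, the work surface at z = 0. Lengths are in mm, angles in degrees, forces in N, time in s.
With the tool pointing down it reaches from about 275 to 825 mm from the base axis. Payload 5.2 kg.
Tool frame: the origin (TCP) lies midway between the tips of the shut fingers; the grasp point (between the pads) lies 19 mm behind it; z points along the fingers, x is the direction in which the jaws open and shut, and the axes are right-handed (so a half turn about z gives the same grasp; the last joint's range is limited). The gripper opens to 93 mm and grips with 3 to 60 N. Pads are 15 mm wide; open, the fingers measure 128 mm over their backs; the gripper's body (75 mm by 188 mm) begins 65 mm behind the grasp point.
Start: joints at [55.416, 14.817, 87.949, -0, 77.235, -11.62], TCP at [214.564, 506.426, 218.653] pointing down, gripper open.
Joint ranges: [-179.93, 179.93], [-52.35, 119.4], [10.71, 147.94], [-69.91, 249.91], [12.55, 155.21], [-178.61, 178.61]. Speed limits (degrees/s): [147.25, 147.25, 180, 180, 180, 180].

INTERFACE

Orientations are given as a 3x3 rotation matrix whose columns are the frame's x, y, z axes.
In Python, from station import * gives the robot as it stands. Calls block until the motion is done:
- move_ptp(position, orientation): joint-space move of the TCP to a pose.
- move_linear(position, frame=None, velocity=150, threshold=None): straight line of the TCP; frame=None keeps the orientation; velocity is the mean speed in mm/s. With threshold (N) it stops when the force on the tool has changed by that much, and returns True; else False.
- set_joints(angles): joint-space move.
- gripper_open() and gripper_close(squeeze=None): open the fingers fully, or close them until they stop; squeeze is the grip in N (None keeps the last).
- pause(seconds).
- inverse_kinematics(position, orientation): joint angles nearest the present ones, or None.
- grab_frame(name): name is "scene" or "top"; returns a dict with "image" (400x640x3 uint8, blue, green, red), "vertical_fov" (degrees; the focal length in pixels is half the picture's height over the tangent of half this angle, whatever the lens; pixels are square), "cx", "cy" (the principal point, pixels), "dist" ([k1, k2, p1, p2, k3] as OpenCV has them; the pictures are not rectified), "origin" and "rotation" of the camera in the world. Camera axes: x right, y up, looking along -z (the intrinsics and any distortion apply to the point x, -y, -z); pixel columns grow to the right and rows downward; lengths in mm; the calibration is good to about 2 mm. A picture is of the moment at which its call begins. There is no depth.
A pose or a line that the arm cannot do raises Unreachable and nothing moves.
- sign_off(): hands the job in, once; it reports no verdict.
Trained networks look in the newest picture that a camera, given by its name, has taken for a name from the list of things; names that differ only in an ending like _2 or _b are one class to them, and where a whole thing is asked for, a point or a joint stands for the part that bears it (a point fixed in the world has none). Each returns a list of dicts, best first, with "confidence" (0 to 1); they miss things now and then, are a little off and sometimes report something else, mostly with a low value. They report only what shows in the picture. A call takes as long as a camera call.
- masks_of(camera, target): "mask" (400x640 bool, what is visible of it) and "pixel" ([column, row] in pixels, amid what is visible of it).
Readings, each from a call of its own:
- current_t(): time.
- current_joint_positions(): joint angles.
- current_joint_vel(): joint speeds.
- current_effort(): joint torques, N m.
- current_tcp_pos(): TCP position.
- current_eef_rot(): TCP orientation.
- current_wrist_force(): force on the tool from outside, world axes, zero at the start.
- current_torque(): the same for the moment, N m.
- current_gripper_width(): opening from 0.0 (shut) to 1.0 (fully open).
Only numpy, scipy, OpenCV 4.12 (cv2) and the standard library are available. Lean on these libraries where they do the work, as an engineer would, in place of code of your own. Each camera call takes 0.05 s, during which the arm holds its last target. There are 200 camera calls.

## Working session

There is one attempt and no reset: what is moved stays moved. The work goes in short steps, each a Python script; the robot and the scene stay as the last script left them, time stands still between calls to the robot, and variables do not carry over. Pictures are saved under pics/ and viewed, about 8 in all and at most 12, crops included, and the job is handed in when it is done.

```bash
mkdir -p pics; ls; cat > h.py <<'E'
from station import *
import numpy as np, cv2
def cam(f):
    h,w=f["image"].shape[:2]
    fl=h/2/np.tan(np.radians(f["vertical_fov"])/2)
    K=np.array([[fl,0,f["cx"]],[0,fl,f["cy"]],[0,0,1]]); return K,np.array(f["dist"],float),np.array(f["origin"],float),np.array(f["rotation"],float)
def ray(f,px,z):
    K,d,o,R=cam(f)
    p=cv2.undistortPoints(np.array(px,float).reshape(-1,1,2),K,d).reshape(-1,2)
    v=np.c_[p[:,0],-p[:,1],-np.ones(len(p))]@R.T
    return o+v*((z-o[2])/v[:,2])[:,None]
def proj(f,P):
    K,d,o,R=cam(f)
    c=(np.array(P,float).reshape(-1,3)-o)@R*[1,-1,-1]
    return cv2.projectPoints(c,np.zeros(3),np.zeros(3),K,d)[0].reshape(-1,2)
E
python3 - <<'E'
from h import *
for c in("scene","top"):
    f=grab_frame(c); cv2.imwrite(f"pics/{c}0.png",f["image"])
    print(c,f["vertical_fov"],f["origin"],np.round(f["rotation"],3).tolist(),f["dist"])
    for t in("airbox","hook_grip","mat","tray"):
        for m in masks_of(c,t)[:2]:
            r=cv2.minAreaRect(np.argwhere(m["mask"])[:,::-1].astype(np.float32))
            print(t,round(m["confidence"],2),np.round(m["pixel"]),m["mask"].sum(),np.round(cv2.boxPoints(r)).tolist())
print(current_t())
E
```

```text
pics
scene 54.940852678310314 [875.75858478 449.73220786 522.8723446 ] [[-0.721, -0.463, 0.516], [0.693, -0.501, 0.519], [0.018, 0.731, 0.682]] [0.01916105 0.         0.         0.         0.        ]
airbox 0.81 [207. 101.] 9308 [[128.0, 75.0], [195.0, 16.0], [302.0, 137.0], [235.0, 197.0]]
hook_grip 0.82 [425. 254.] 1471 [[322.0, 273.0], [463.0, 227.0], [469.0, 245.0], [328.0, 291.0]]
tray 0.66 [231. 135.] 301 [[214.0, 137.0], [247.0, 125.0], [250.0, 133.0], [217.0, 145.0]]
top 54.769598404606505 [495.02421816 130.61279852 784.32873777] [[-0.009, 0.997, -0.073], [-1.0, -0.009, -0.002], [-0.003, 0.073, 0.997]] [0.00292656 0.         0.         0.         0.        ]
airbox 0.76 [549. 231.] 16279 [[436.0, 267.0], [444.0, 170.0], [647.0, 187.0], [639.0, 284.0]]
hook_grip 0.78 [244. 258.] 922 [[226.0, 294.0], [275.0, 171.0], [286.0, 176.0], [237.0, 298.0]]
mat 0.66 [264. 244.] 10128 [[190.0, 287.0], [261.0, 166.0], [331.0, 208.0], [259.0, 328.0]]
mat 0.42 [244. 256.] 975 [[226.0, 295.0], [272.0, 171.0], [284.0, 176.0], [238.0, 299.0]]
0.5
```

View pics/scene0.png

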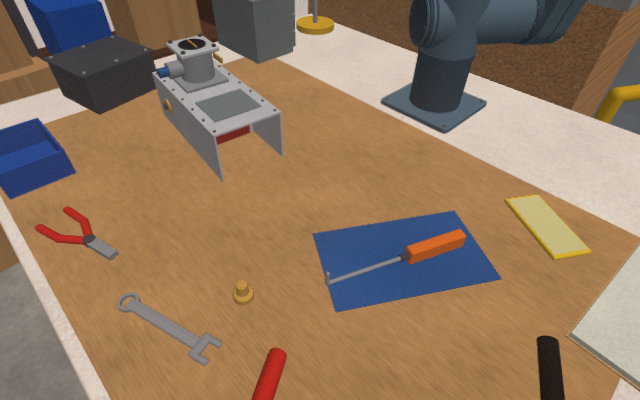

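View pics/top0.png

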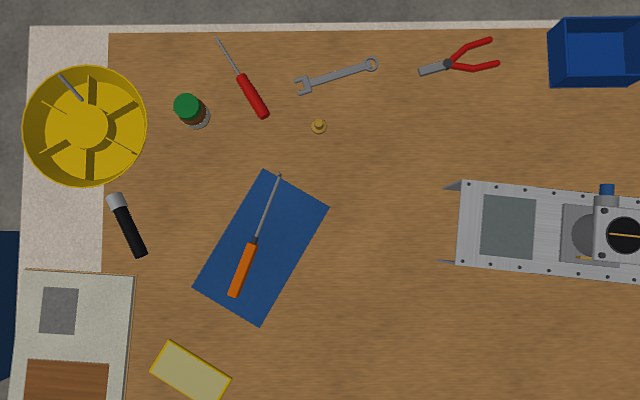

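The scene view shows the airbox with its mouth at about (215,140)-(280,117) and a sliver of red panel at (231,135). The rod lies on the mat from handle (435,247) to tip (328,280). In the top view the lip edge runs from (462,180) to (457,264), and the rod runs from (233,297) to (280,176).

```bash
python3 - <<'E'
from h import *
t=cv2.imread("pics/top0.png"); s=cv2.imread("pics/scene0.png")
a=cv2.resize(t[165:300,425:505],None,fx=4,fy=4,interpolation=cv2.INTER_CUBIC)
b=cv2.resize(s[80:200,190:300],None,fx=4,fy=4,interpolation=cv2.INTER_CUBIC)
c=np.zeros((560,800,3),np.uint8); c[:540,:320]=a; c[:480,330:770]=b
cv2.imwrite("pics/z.png",c)
f=grab_frame("top"); g=grab_frame("scene")
print("lip",ray(f,[[462,180],[457,264]],114).round(1), "far",)
m=masks_of("top","hook_grip")[0]["mask"]; img=f["image"].astype(int)
o=(m)&(img[...,2]>150)&(img[...,0]<90)
p=np.argwhere(o)[:,::-1].astype(np.float32); r=cv2.minAreaRect(p); print(o.sum(),r,ray(f,cv2.boxPoints(r),33).round(1), "c",ray(f,[r[0]],33))
print("tip",ray(f,[[280,175]],46))
m=masks_of("scene","hook_grip")[0]["mask"]; img=g["image"].astype(int)
print("tip sc",ray(g,[[328,274]],46))
print("mat",ray(f,[[263,168],[330,207],[260,327],[192,287]],3).round(1))
E
```

```text
lip [[ 591.9 -113.2  114. ]
 [ 446.3  -99.5  114. ]] far
479 ((240.9868927001953, 269.4948425292969), (8.852975845336914, 55.514366149902344), 21.501436233520508) [[387.6 316.6  33. ]
 [486.1 278.   33. ]
 [479.7 262.   33. ]
 [381.4 300.7  33. ]] c [[433.47804574 289.43947948  33.        ]]
tip [[614.69552644 212.54051909  46.        ]]
tip sc [[623.43879547 221.53613297  46.        ]]
mat [[636.4 252.1   3. ]
 [555.2 115.9   3. ]
 [317.6 257.3   3. ]
 [397.2 393.6   3. ]]
```

View pics/z.png

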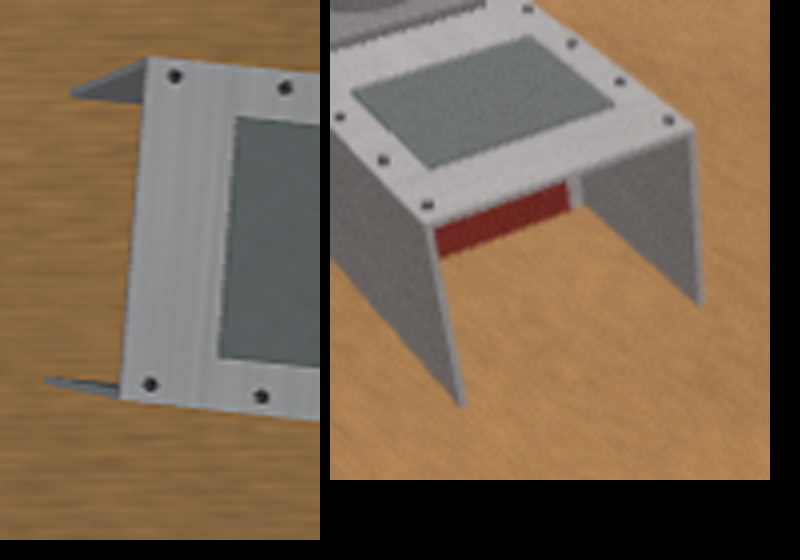

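The zoom shows the panel's lower edge at scene pixels (218,144)-(250,132) and the lip and cheek corners clearly. I'll fit both poses to these.

```bash
python3 - <<'E'
from h import *
from scipy.optimize import least_squares
f=grab_frame("top"); g=grab_frame("scene")
def P(q,pts):
    c,s=np.cos(q[2]),np.sin(q[2]); R=np.array([[c,-s,0],[s,c,0],[0,0,1]])
    return np.array(pts,float)@R.T+[q[0],q[1],0]
pts=[[0,75,114],[0,-75,114],[0,75,0],[0,-75,0]]
ot=[[462,179.5],[455.25,264.5],[442.5,188],[436.25,260]]; os=[[214.5,136],[280.75,112],[223.25,181.25],[282.5,156]]
r=lambda q:np.r_[(proj(f,P(q,pts))-ot).ravel(),(proj(g,P(q,pts))-os).ravel()]
s=least_squares(r,[519,-106,-1.66],x_scale=[1,1,.01],loss='soft_l1'); print("airbox",s.x[:2],np.degrees(s.x[2]),r(s.x).round(1).tolist())
q=s.x; c,sn=np.cos(q[2]),np.sin(q[2])
w=ray(g,[[250,132],[234,138]],28); d=w[:,:2]-q[:2]; print("panel bottom local",np.c_[d@[c,sn],d@[-sn,c]])
print("lip bottom etc")
# hook : top edges of handle at z 33, tip
hp=lambda q:P(q,[[55,10,33],[55,-10,33],[-55,-10,33],[-55,10,33]])
m=masks_of("top","hook_grip")[0]["mask"]
for cmr,ff in(("top",f),("scene",g)):
    m=masks_of(cmr,"hook_grip")[0]["mask"]; i=ff["image"].astype(int)
    o=m&(i[...,2]-i[...,0]>80); n=np.argwhere(o)[:,::-1]; print(cmr,o.sum(),n.mean(0))
    globals()[cmr+"o"]=o
def sil(q,ff):
    b=P(q,[[x,y,z] for x in(-55,55) for y in(-10,10) for z in(3,33)])
    h=cv2.convexHull(proj(ff,b).astype(np.float32)*16); im=np.zeros((400,640),np.uint8)
    cv2.fillConvexPoly(im,h.round().astype(np.int32),1,shift=4); return im>0
def cost(q):
    q=[q[0],q[1],q[2]]
    return sum((sil(q,a)^b).sum()/b.sum() for a,b in((f,topo),(g,sceneo)))
from scipy.optimize import minimize
b=minimize(cost,[433,289,np.radians(-22)],method="Nelder-Mead",options=dict(initial_simplex=[[433,289,-.38],[440,289,-.38],[433,296,-.38],[433,289,-.3]]))
print("grip",b.x[:2],np.degrees(b.x[2]),b.fun)
T=P(b.x,[[200,0,46],[200,0,18]]);print(T,proj(f,T),proj(g,T))
E
```

```text
airbox [ 519.65419611 -104.40027359] -96.19247485331616 [-0.4, -0.8, -0.1, 0.2, -0.9, -0.9, -0.4, 0.7, -1.1, -1.8, 0.1, -2.3, -0.6, -0.6, 0.8, -1.4]
panel bottom local [[ 83.68323944 -41.77978197]
 [ 83.89411209  -1.11440491]]
lip bottom etc
top 638 [242.05329154 269.84169279]
scene 992 [435.36592742 245.70866935]
grip [434.01242568 289.91152554] -20.204077006252287 0.5619375063201537
[[621.70611567 220.83852981  46.        ]
 [621.70611567 220.83852981  18.        ]] [[275.7017847  171.44268741]
 [277.40909776 173.80116818]] [[328.49050712 273.05525306]
 [327.81974528 283.83854983]]
```

```bash
python3 - <<'E'
from h import *
t=cv2.imread("pics/top0.png"); s=cv2.imread("pics/scene0.png")
a=cv2.resize(t[165:305,220:290],None,fx=4,fy=4,interpolation=cv2.INTER_CUBIC)
b=cv2.resize(s[220:295,315:475],None,fx=3,fy=3,interpolation=cv2.INTER_CUBIC)
c=np.zeros((560,780,3),np.uint8); c[:,:280]=a; c[:225,290:770]=b
cv2.imwrite("pics/z2.png",c)
E
```

```text
(no output)
```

View pics/z2.png

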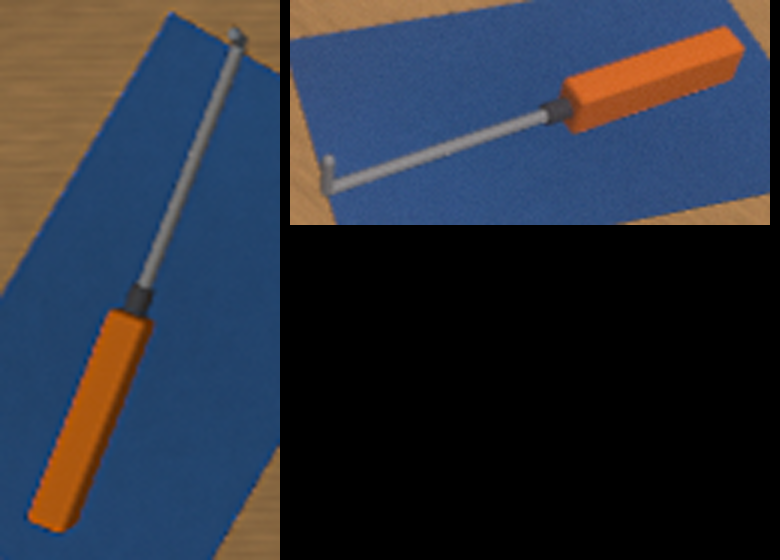

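The zoom gives handle corners in the top view at (247,243), (255.5,244.5), (227.5,294) and (236,297.5). The tip is at (278.5,173) in the top view and (327.7,272.3) in the scene view. Next I'll fit the hook pose.

```bash
python3 - <<'E'
from h import *
from scipy.optimize import least_squares
f=grab_frame("top"); g=grab_frame("scene")
def P(q,pts):
    c,s=np.cos(q[2]),np.sin(q[2]); R=np.array([[c,-s,0],[s,c,0],[0,0,1]])
    return np.array(pts,float)@R.T+[q[0],q[1],0]
pt=[[55,10,33],[55,-10,33],[-55,10,33],[-55,-10,33],[200,0,46],[200,0,18]]; ot=[[247,243],[256.5,244.5],[227.5,294.25],[236.25,297.5],[278.5,173.25],[279.75,176.75]]
ps=[[200,0,46],[200,0,18]]; os=[[327.7,272.3],[328.3,283]]
A=lambda q:(proj(f,P(q,pt))-ot); B=lambda q:(proj(g,P(q,ps))-os)
for n,r in(("both",lambda q:np.r_[A(q).ravel(),B(q).ravel()]),("top",lambda q:A(q).ravel())):
    s=least_squares(r,[433,289,-.38],x_scale=[1,1,.01],loss='soft_l1'); print(n,s.x[:2],np.degrees(s.x[2]),A(s.x).round(1).tolist(),B(s.x).round(1).tolist())
E
```

```text
both [432.69165313 287.98623433] -20.5648443125916 [[0.1, -1.8], [0.2, 0.3], [-0.9, 1.0], [0.1, 1.4], [-1.2, -0.9], [-0.8, -2.1]] [[0.2, -1.2], [-1.1, -1.1]]
top [432.46892466 287.93043872] -21.18560813871204 [[0.4, -1.6], [0.5, 0.6], [-1.1, 0.9], [-0.2, 1.4], [-0.1, -0.4], [0.2, -1.6]] [[-0.4, -2.4], [-1.6, -2.3]]
```

```bash
cat >> h.py <<'E'
GRIP=np.array([432.6,288.,18.]); GYAW=-20.9; AB=np.array([519.65,-104.4]); AYAW=-96.2; FWD=15; SG=1
def u(yaw): a=np.radians(yaw); return np.array([np.cos(a),np.sin(a)])
def rot(yaw,sg=None):
    sg=SG if sg is None else sg
    d=np.r_[u(yaw),0]; z=np.array([0,0,-1.]); y=sg*d; return np.c_[np.cross(y,z),y,z]
def tcp(grip,yaw): return np.r_[grip[:2]+FWD*u(yaw), grip[2]-13]   # grip point -> TCP
def in_ab(xt,y,zgrip): # hook tip axis at local xt,y
    c=u(AYAW); n=np.array([-c[1],c[0]]); return tcp(np.r_[AB+(xt-200)*c+y*n,zgrip],AYAW)
E
python3 - <<'E'
from h import *
for sg in(1,-1):
    for p,y in((tcp(GRIP,GYAW),GYAW),(tcp(GRIP+[0,0,120],GYAW),GYAW),(in_ab(-40,0,42),AYAW),(in_ab(110,0,68),AYAW),(in_ab(0,0,68),AYAW)):
        q=inverse_kinematics(p,rot(y,sg)); print(sg,p.round(),None if q is None else np.round(q))
E
```

```text
1 [447. 283.   5.] [ 20.  27. 105.  -0.  48. -49.]
1 [447. 283. 125.] [ 20.  17.  98.  -0.  64. -49.]
1 [544. 119.  29.] [  1.  27. 100.  -0.  53.   7.]
1 [528. -30.  55.] [-15.  22. 103.  -0.  55.  -9.]
1 [540.  80.  55.] [ -3.  24. 100.  -0.  56.   3.]
-1 [447. 283.   5.] [ 20.  27. 105.  -0.  48. 131.]
-1 [447. 283. 125.] [ 20.  17.  98.  -0.  64. 131.]
-1 [544. 119.  29.] [   1.   27.  100.   -0.   53. -173.]
-1 [528. -30.  55.] [-15.  22. 103.  -0.  55. 171.]
-1 [540.  80.  55.] [  -3.   24.  100.   -0.   56. -177.]
```

```bash
python3 - <<'E'
from h import *
t=tcp(GRIP,GYAW); R=rot(GYAW)
move_ptp(t+[0,0,60],R); move_linear(t+[0,0,20],velocity=150); print(move_linear(t,velocity=50,threshold=6), current_tcp_pos())
gripper_close(60); print("w",current_gripper_width()*93, current_wrist_force())
move_linear(t+[0,0,15],velocity=40); move_linear(t+[0,0,110],velocity=150)
pause(.2); print(current_wrist_force(),current_torque(),current_t())
move_ptp(in_ab(-45,0,110),rot(AYAW)); pause(.2)
print(current_tcp_pos()-in_ab(-45,0,110),current_wrist_force(),current_t())
t=grab_frame("top")["image"]; s=grab_frame("scene")["image"]
cv2.imwrite("pics/a.png",np.hstack([t[100:400,200:600],s[60:360,120:520]]))
E
```

```text
False [446.47903174 282.52923671   4.74120474]
w 19.437718703963416 [ 0.53624693  0.53086867 -0.53792554]
[-0.78756775 -0.01559795 -1.66277795] [ 0.04324631 -0.02720868  0.01077567] 6.0
[-0.42556859  1.04121079  0.12206718] [-0.43906401 -0.31985219 -1.97373484] 7.1333
```

View pics/a.png

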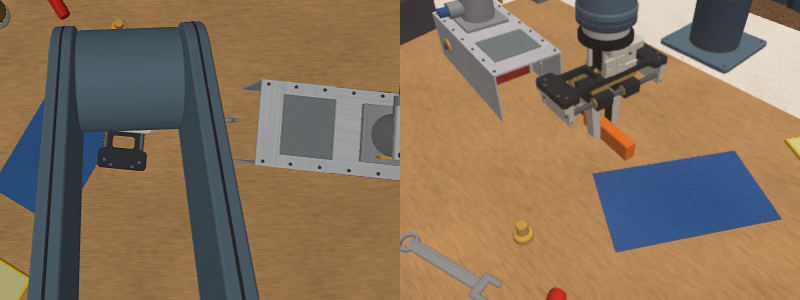

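The hook is held level with its tip at top-view pixel (436,220), lined up with the mouth's centre. I'll lower it and feel inwards.

```bash
python3 - <<'E'
from h import *
f=grab_frame("top"); c=u(AYAW)
p=current_tcp_pos(); g=np.r_[p[:2]+185*c,p[2]+13+28]; print("tip px pred",proj(f,g))
move_linear(in_ab(-45,0,42),velocity=120); 
print(move_linear(in_ab(30,0,42),velocity=60,threshold=4))
pause(.3); print(current_wrist_force(), current_tcp_pos()-in_ab(30,0,42))
hit=move_linear(in_ab(125,0,42),velocity=12,threshold=2)
p=current_tcp_pos(); print(hit,"xt",(p[:2]-AB)@c+185,current_wrist_force(),current_t())
E
```

```text
tip px pred [[436.1600002  218.25468083]]
False
[ 0.66785885 -0.22227749 -1.14989737] [-0.01840412  0.19858762 -0.02224849]
True xt 82.1870850628376 [-0.29637816 -0.05909631 -2.00239241] 13.9667
```

```bash
python3 - <<'E'
from h import *
c=u(AYAW)
for k in range(2):
    move_linear(in_ab(76,0,42),velocity=20); pause(.3); a=current_wrist_force()
    hit=move_linear(in_ab(92,0,42),velocity=8,threshold=2.5)
    p=current_tcp_pos(); b=current_wrist_force(); print(hit,"xt",(p[:2]-AB)@c+185,(b-a)@np.r_[c,0],b-a,current_t())
E
```

```text
True xt 82.29683932305971 2.0174297532885217 [-0.70834061 -1.95234878 -0.20822341] 15.725
True xt 82.40785359005187 -0.04964213553876723 [-0.39575256  0.09292669  0.18725373] 17.5
```

```bash
python3 - <<'E'
from h import *
c=u(AYAW)
move_linear(in_ab(78.8,0,42),velocity=20); pause(.2)
p=current_tcp_pos(); print("xt",(p[:2]-AB)@c+185,current_wrist_force())
hit=move_linear(in_ab(78.8,0,68),velocity=25,threshold=3)
pause(.2); p=current_tcp_pos(); print(hit,p[2]+13,"xt",(p[:2]-AB)@c+185,current_wrist_force(),current_t())
if not hit:
    a=current_wrist_force()
    hit=move_linear(in_ab(66,0,68),velocity=8,threshold=2.5)
    p=current_tcp_pos(); b=current_wrist_force(); print(hit,"xt",(p[:2]-AB)@c+185,b-a,current_t())
E
```

```text
xt 78.77007654741561 [-0.09051317  0.83759425 -1.34662517]
False 67.84242265331973 xt 78.78953992819577 [ 0.28248055 -0.33782123 -1.35634138] 19.425
True xt 75.07941763855231 [-0.97328492 -1.21801405  0.88455382] 20.1667
```

```bash
python3 - <<'E'
from h import *
c=u(AYAW)
for x in(60,30,3):
    hit=move_linear(in_ab(x,0,68),velocity=18,threshold=10)
    p=current_tcp_pos(); b=current_wrist_force(); print(hit,"xt",(p[:2]-AB)@c+185,b@np.r_[c,0],b,current_t())
    if hit: break
s=grab_frame("scene")["image"]
ms=masks_of("scene","tray"); print([(m["confidence"],m["mask"].sum()) for m in ms])
cv2.imwrite("pics/b.png",cv2.resize(s[80:230,170:370],None,fx=3,fy=3,interpolation=cv2.INTER_CUBIC))
E
```

```text
False xt 60.26260781085621 4.862536549790295 [-1.25394837 -4.75492265 -1.20849499] 21.15
False xt 30.12113238651429 6.008409079934315 [-0.12734862 -6.02992476 -2.09743319] 22.9667
False xt 2.9813144411976964 3.960522254127983 [ 0.13417091 -3.99839941 -2.24338065] 24.6167
[(0.7, np.int64(1090))]
```

View pics/b.png

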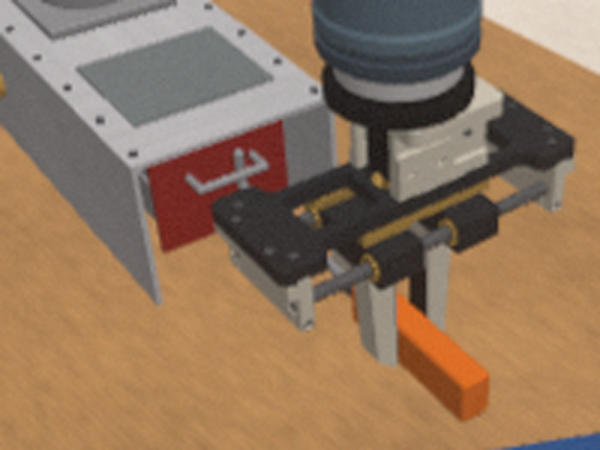

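The tray is out about 72 mm, with the hook behind the loop bar. Next I'll unhook and lay the rod back.

```bash
python3 - <<'E'
from h import *
c=u(AYAW)
move_linear(in_ab(6.4,0,68),velocity=15); pause(.2); print(current_wrist_force())
print(move_linear(in_ab(6.4,0,40),velocity=25,threshold=4))
pause(.1); print(current_tcp_pos(),current_wrist_force())
print(move_linear(in_ab(-60,0,40),velocity=60,threshold=5))
move_linear(in_ab(-60,0,110),velocity=120)
t=tcp(GRIP,GYAW)
move_ptp(t+[0,0,100],rot(GYAW)); move_linear(t+[0,0,15],velocity=100); pause(.3)
hit=move_linear(t+[0,0,-.5],velocity=10,threshold=2.5); print("down",hit,current_tcp_pos()[2],current_wrist_force(),current_t())
for cmr in("scene","top"): globals()[cmr[0]]=grab_frame(cmr)["image"]
cv2.imwrite("pics/c.png",np.hstack([s[180:320,280:510],t_[140:320,160:340][:140] if 0 else s[60:200,130:320]]).repeat(2,0).repeat(2,1)[:, :800])
E
```

```text
[-0.53720019  0.17068215 -1.71085405]
False
[539.07553803  73.15048514  27.17528826] [ 0.19003147  0.45973953 -1.85220251]
False
down True 4.998718662598513 [-1.14379517  0.70077979  5.86551389] 32.2833
```

View pics/c.png

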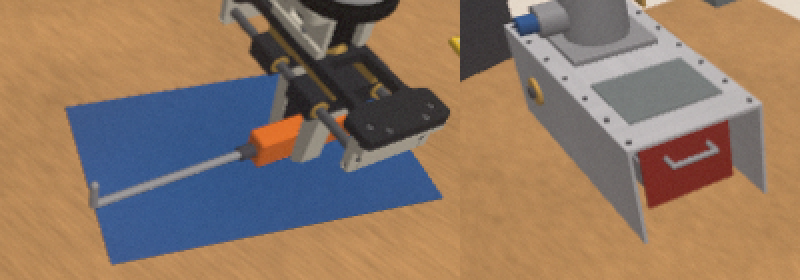

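The handle rests on the mat with the contact felt at z≈5, as at the grasp, and the tray stays drawn. I'll release and retreat.

```bash
python3 - <<'E'
from h import *
gripper_open(); pause(.2); t=current_tcp_pos()
move_linear(t+[0,0,60],velocity=60); move_linear(t+[0,0,200],velocity=150)
move_ptp([350,380,300],rot(GYAW)); pause(.3)
s=grab_frame("scene"); im=s["image"]
m=masks_of("scene","tray")
print(current_t(),current_wrist_force())
# drawn distance from panel lower edge
q=np.argwhere(m[0]["mask"]); r=cv2.boxPoints(cv2.minAreaRect(q[:,::-1].astype(np.float32))); print(r.round())
T=grab_frame("top")["image"]
cv2.imwrite("pics/d.png",np.hstack([im[60:360,130:530],T[100:400,150:550]]))
E
```

```text
37.1583 [ 0.24309429  0.45086096 -0.2910954 ]
[[213. 137.]
 [263. 119.]
 [273. 147.]
 [223. 165.]]
```

View pics/d.png

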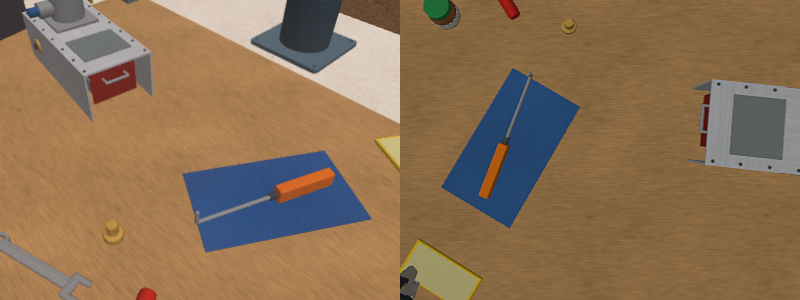

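```bash
python3 -c "
from h import *
f=grab_frame('scene');c=u(AYAW);w=ray(f,[[243,157.5]],28)[0];print('panel x',(w[:2]-AB)@c,current_t())
sign_off()"
```

```text
panel x 10.001277256669027 37.2583
the job is handed in; nothing more can be done
```

The tray is drawn out about 72 mm, the rod is back on the blue mat and released, and the job was handed in at about 37 s of the 64 s allowed.

- **Finding the loop:** I gripped the orange handle, reached in under the lip and touched the panel lightly below the loop. Three touches agreed to within 0.3 mm, putting the panel about 86 mm in. The camera had suggested about 84 mm.
- **Drawing the tray:** I raised the tip behind the bar and met the bar within 0.3 mm of where it should be. I then pulled with wrist readings of 4–6 N, well under the 15 N limit. Unhooking met no contact.
- **Last checks:**
  - The camera puts the panel about 10 mm in, so about 74 mm out. The arm's travel gives 72 mm.
  - The final picture shows the rod lying as it started, with its hook end at the mat's edge. The neighbouring things in view have not moved.
  - The gripper was clear of everything.

**Disagreements:**
- The second and third panel touches did not show the force direction I expected, so I trusted the repeatable position.
- The cameras differed by 1–2 pixels when locating the airbox and the rod.
- The wrist read about 6 N upward when the rod touched down on the mat, above the 2.5 N stop threshold.

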